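Turn a painted coaster over with a turner

TASK

The painted coaster on the wooden jig is ready for its back to be done: pick up the turner from the blue mat, slip its blade under the coaster and, with a turn of the wrist, flip the coaster over towards the robot so that it lies flat, cork side up, on the jig's landing bed next to it. Then lay the turner back down on the blue mat, standing level on its blade and foot, and let go. Do not touch the coaster with the gripper or the arm, only with the turner, and leave the bottle, the pen cup and the jar where they stand.

Things in the scene. Friction and masses are not known exactly. Their poses are not given: they have to be found in the camera images.
- jig: fixed wooden turning jig, 262 x 130 mm. At zero yaw x points away from the robot, y left, z up; origin on the table top, below the middle of a 6 mm step running along y at x = 0. Ribs carrying the coaster at x 0..102 mm, landing bed at x -150..0, a stop lip 46 mm high at x -160..-150. The step stops the coaster's near edge when its far edge is raised, so it pivots there
- jig_ribs (a point): middle of the jig's coaster side, level with the rib tops, 30 mm above the table (jig x = 51 mm). Two ribs along the jig's y, each 14 mm wide, 120 mm long, at jig x 0..14 and 88..102 mm, over a floor 12 mm above the table: between them a channel 74 mm wide and 18 mm high, open at both y ends, in which a blade passes below the coaster
- jig_bed (a point): middle of the landing bed's top, 36 mm above the table (jig x = -75 mm): flat white laminate, 150 mm (x) x 130 mm (y), with a thin grey felt patch; 6 mm higher than the rib tops beside it. A coaster tipped up against the step must be carried a little past upright, then falls over onto the bed and slides some 20 to 40 mm
- coaster_mid (a point): centre (half-way up) of the square coaster, 96 x 96 x 8 mm, about 55 g, edges along the jig's x and y. Its z points out of the painted face (blue with a yellow and red disc); the other face is cork. At the start it lies painted face up across the two ribs, its underside 30 mm above the table, its near edge within 6 mm of the step
- turner_grip (a point): centre of the turner's wooden handle, where to grasp: 22 mm wide (turner x), 130 mm long (along y, from -55 to +75 mm of this point), 18 mm high, centre 40 mm above the blade's underside. Turner about 110 g; its y runs from blade tip to handle end, z up; it stands level on its blade and on a foot under the handle's rear end
- turner_blade (a point): centre of the underside of the turner's flat black blade, 58 mm wide (x), 95 mm long (y), 3 mm thick; it lies -137.5 mm in y and -40 mm in z from the handle's centre in the turner's frame. A sloping neck rises from the blade's rear end (47 mm behind this point) to the front of the handle
- mat: blue mat fixed to the table where the turner lies and must go back, 170 (x) x 360 (y) x 4 mm, origin at the centre of its underside on the table; its y runs lengthwise. At the start the turner lies along it, blade towards -y, handle towards +y
- bottle_mid (a point): centre of a brown glass bottle, 62 mm diameter, 210 mm tall, standing on the table; leave alone
- pens_mid (a point): centre of a white cup with pens in it, 76 mm diameter, cup 85 mm tall, pens reach 140 mm; leave alone
- jar_mid (a point): centre of a paint jar with a yellow lid, 60 mm diameter, 65 mm tall; leave alone
Things that resemble listed ones, but are neither listed nor needed, are in the scene too. What is shaped like the part that bears coaster_mid but orange or purple is not meant.

How it is judged:
By the outcome, as a careful person would: the job done as asked, in the order asked, and still so for the second after the job is handed in, with the robot touching nothing.
It also fails if it takes over 51 s, if anything falls off the work surface, if the arm or the gripper's body presses on something with over 40 N, if the wrist force passes 120 N, or if a joint passes its speed limit or range.

ROBOT

A 6-joint arm with a two-finger parallel gripper is mounted at the origin on the work surface. World frame = base frame: x ahead of the robot, y to its left, z up, the work surface at z = 0. Lengths are in m, angles in rad, forces in N, time in s.
With the tool pointing down it reaches from about 0.25 to 0.775 m from the base axis. Payload 4 kg.
Tool frame: the origin (TCP) lies midway between the tips of the shut fingers; the grasp point (between the pads) lies 19 mm behind it; z points along the fingers, y is the line along which they close (so a half turn about z gives the same grasp; the last joint's range is limited). The gripper opens to 94 mm and grips with 3 to 60 N. Pads are 16 mm wide; open, the fingers measure 119 mm over their backs; the gripper's body (75 mm by 177 mm) begins 78 mm behind the grasp point.
Start: joints at [-0.103, 0.087, 1.371, -0, 1.684, -0.103], TCP at [0.55, -0, 0.206] pointing down, gripper open.
Joint ranges: [-3.1, 3.1], [-0.76, 2.03], [0.27, 2.55], [-1.08, 4.22], [0.17, 2.65], [-2.57, 2.57]. Speed limits (rad/s): [2.79, 2.79, 3.14, 3.14, 3.14, 3.14].

INTERFACE

Orientations are given as [roll, pitch, yaw] about the fixed x, y, z axes, in that order (R = Rz(yaw) Ry(pitch) Rx(roll)).
In Python, from bench import get_obs, snapshot, close_job gives the robot as it stands. The module is installed in compiled form; this text tells all that it offers.
- The arm moves only by the tool drive_tool, never from a script. Its argument "commands" is a list of rows, each a list of 6 numbers: the shift along the tool's x, y, z in units of 0.04 m (1.0 is 0.04 m), then the turn, a rotation vector about the tool's x, y, z in units of 0.1 rad (1.0 is 0.1 rad). In form: [[dx, dy, dz, wx, wy, wz], ...]. A call has 1 to 20 rows; each row shifts and turns the commanded pose from where the row before left it, along the tool's axes as they then stand; what a row does not reach is not made up. A row lasts 1/8 s, in which the tool goes at most 62.5 mm and 10.7 degrees, less where a joint would pass 70% of its speed; a pose out of reach is approached as far as the arm can. A call with a number of a shift or a turn outside -1 to 1 is refused whole. A call with a gripper value outside its range is refused whole. "gripper" is the closure, from 0 (fully open) to 1 (shut), set as the call begins (left out, the last holds). The fingers move at their own pace and stop on an object; the grip force is fixed at half the most. Time passes only in rows, so rows that do not move let the fingers close. It gives the time, the measured TCP pose, the force, the opening and the grip force at its end, in the units of the state.
- get_obs(): the state, without advancing time (a new reading comes with each control period).
- snapshot(name): name is "scene" or "side" or "wrist"; returns a dict with "image" (400x640x3 uint8, blue, green, red), "range_z" (400x640 float32, m along the optical axis (not along the pixel's ray), 0 where there is no reading), "fx", "fy", "cx", "cy" (pixels), "rvec" (rotation vector, rad) and "tvec" (3), from world to camera coordinates, as OpenCV has them. Camera axes: x right, y down, z forward; pixel columns grow to the right and rows downward; lengths in m; the calibration is good to about 2 mm. A picture is of the moment at which its call begins.
- close_job(): hands the job in; it is judged then, once.
The state is a dict: "time": time; "joint_positions": joint angles; "qvel": joint speeds; "joint_torque": joint torques, N m; "tool_pos": TCP position; "ee_rot": TCP orientation; "wrist_force": force on the tool from outside, world axes, zero at the start; "wrist_torque": the same for the moment, N m; "width": finger opening in m; "finger_force": force on a finger pad.
Only numpy, scipy, OpenCV 4.12 (cv2) and the standard library are available. Lean on these libraries where they do the work, as an engineer would, in place of code of your own. Each camera call takes 0.05 s, during which the arm holds its last target. There are 200 camera calls.

## Working session

There is one attempt and no reset: what is moved stays moved. The work goes in short steps, Python scripts to look and compute and a tool call to move; the robot and the scene stay as the last step left them, time stands still between calls to the robot, and variables do not carry over. Pictures are saved under pics/ and viewed, at most 10 in all, crops included, and the job is handed in when it is done.

Besides the shell and the picture viewer there is one more tool, called after "Request:" as name([rows], argument=value, ...), one row to a line, values as JSON. drive_tool: Moves the arm, as the interface text tells. Its arguments: {"type":"object","properties":{"commands":{"type":"array"},"gripper":{"type":"number"}},"required":["commands"]}

```bash
mkdir -p pics; cat > h.py <<'E'
import numpy as np, cv2
from bench import get_obs, snapshot, close_job
def snap(n,f):
    s=snapshot(n); cv2.imwrite('pics/%s.png'%f,s['image']); np.save('pics/%s.npy'%f,s,allow_pickle=True); return s
def load(f): return np.load('pics/%s.npy'%f,allow_pickle=True).item()
def pt(s,u,v,r=1):
    R=cv2.Rodrigues(np.array(s['rvec'],float))[0]; u,v=int(u),int(v)
    w=s['range_z'][v-r:v+r+1,u-r:u+r+1]; z=np.median(w[w>0])
    c=np.array([(u-s['cx'])/s['fx']*z,(v-s['cy'])/s['fy']*z,z])
    return R.T@(c-np.array(s['tvec'],float).ravel())
def cloud(s):
    R=cv2.Rodrigues(np.array(s['rvec'],float))[0]; z=s['range_z']
    v,u=np.mgrid[:z.shape[0],:z.shape[1]]
    c=np.stack([(u-s['cx'])/s['fx']*z,(v-s['cy'])/s['fy']*z,z],-1)
    P=(c-np.array(s['tvec'],float).ravel())@R; P[z<=0]=np.nan
    return P
E
python3 -c "
from h import *
snap('scene','sc0');snap('side','si0')
print(get_obs()['ee_rot'],get_obs()['tool_pos'])"
```

```text
[-3.13962367e+00 -1.81137746e-04  1.57082819e+00] [5.49513871e-01 2.90282614e-05 2.04406964e-01]
```

View pics/sc0.png

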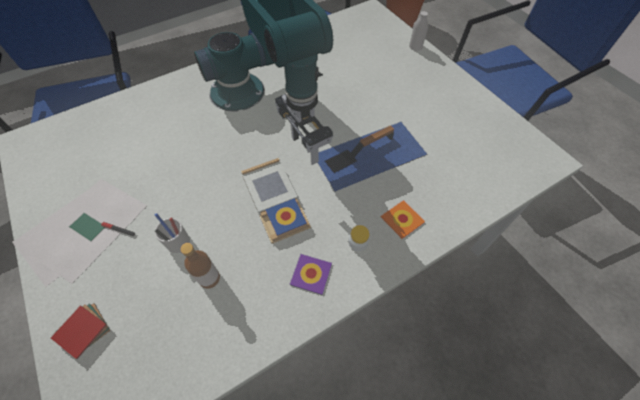

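View pics/si0.png

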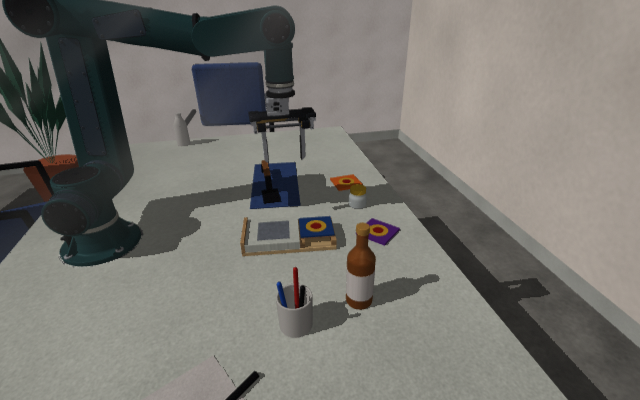

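The scene view shows the jig at about (275,200), with the painted coaster at (286,216). The blue mat with the turner is at (372,155), the bottle at (200,265), the pens at (170,232) and the jar at (360,234). Next I'll measure these with depth and an enlarged crop.

```bash
python3 -c "
from h import *
a=load('sc0');b=load('si0')
c=cv2.resize(a['image'][115:250,235:435],None,fx=4,fy=4,interpolation=cv2.INTER_CUBIC);cv2.imwrite('pics/c0.png',c)
for n,u,v in [('coaster',286,216),('felt',270,185),('handle',378,135),('blade',340,160),('jarlid',360,233),('bottle',187,249),('pens',170,232)]: print(n,pt(a,u,v).round(4))
for n,u,v in [('coaster',316,226),('felt',273,230),('handle',266,170),('blade',270,190),('jarlid',358,189),('bottle',362,230),('pens',295,300)]: print('side',n,pt(b,u,v).round(4))
# masks
for s in (a,b):
  P=cloud(s);h=cv2.cvtColor(s['image'],cv2.COLOR_BGR2HSV)
  z=P[...,2];
  blue=(h[...,0]>100)&(h[...,0]<125)&(h[...,1]>110)
  def rect(n,m):
    q=P[m][:,:2]
    if len(q)<10: print(n,len(q));return
    q0=np.median(q,0);q=q[np.linalg.norm(q-q0,axis=1)<.25].astype(np.float32)
    print(n,len(q),q0.round(3),cv2.minAreaRect(q),np.median(z[m]).round(4))
  inx=(P[...,0]>.2)&(P[...,0]<.8)&(abs(P[...,1])<.5)
  rect('mat',blue&inx&(abs(z-.004)<.004)&(P[...,1]>0.05))
  rect('coaster',blue&inx&(abs(z-.038)<.006)&(P[...,1]<0.08))
  rect('handle',(h[...,0]<15)&(h[...,1]>90)&inx&(z>.03)&(z<.07)&(P[...,1]>.1)&(P[...,0]<.5))
"
```

```text
coaster [ 0.6164 -0.1098  0.0382]
felt [ 0.4906 -0.0991  0.0372]
handle [0.5112 0.3066 0.0534]
blade [0.5054 0.1582 0.0086]
jarlid [0.7888 0.0375 0.0659]
bottle [ 0.664  -0.3844  0.2112]
pens [ 0.4886 -0.4262  0.0428]
side coaster [ 0.616  -0.1168  0.0377]
side felt [ 0.4924 -0.1056  0.036 ]
side handle [0.5062 0.2679 0.0529]
side blade [0.51   0.1913 0.0082]
side jarlid [0.7863 0.0248 0.0638]
side bottle [ 0.6558 -0.4003  0.208 ]
side pens [ 0.5095 -0.4116  0.058 ]
mat 0
coaster 390 [ 0.626 -0.113] ((0.6156504154205322, -0.11115629971027374), (0.08816833049058914, 0.09227856248617172), 83.79438018798828) 0.0391
handle 1
mat 1540 [0.547 0.229] ((0.5336133241653442, 0.2532616853713989), (0.35705336928367615, 0.16625480353832245), 83.92766571044922) 0.0042
coaster 401 [ 0.612 -0.131] ((0.6152634024620056, -0.11519641429185867), (0.09663444012403488, 0.09483964741230011), 83.7621841430664) 0.0376
handle 22 [0.497 0.291] ((0.4975185990333557, 0.2927015423774719), (0.004342781379818916, 0.11925555020570755), 0.05770763382315636) 0.0523
```

View pics/c0.png

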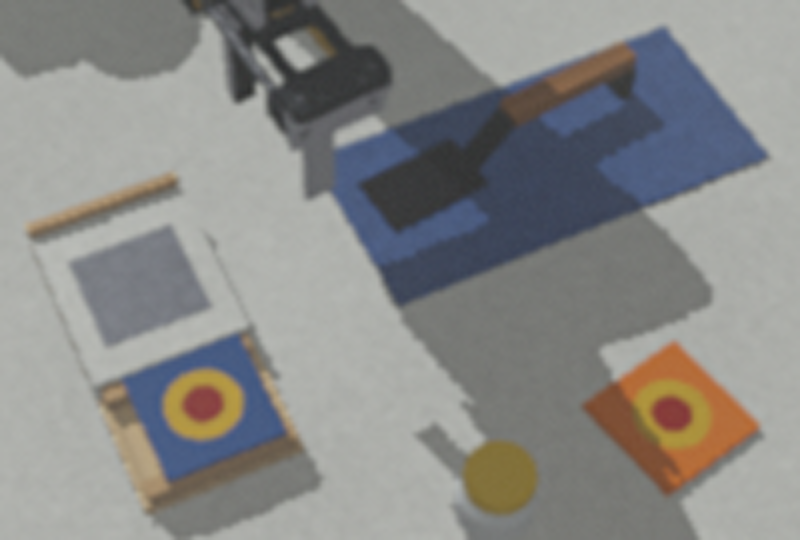

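The crop shows the handle running from about (508,108) to (630,48) and the blade around (420,185), with the coaster shifted a little towards +y on the ribs. I'll move above the turner and take a close look.

Request:
drive_tool([
  [1,0,0,0,0,0],
  [1,0,0,0,0,0],
  [1,0,0,0,0,0],
  [1,0,0,0,0,0],
  [1,0,0,0,0,0],
  [0.75,-1,0,0,0,0],
  [0,0,0,0,0,0],
], gripper=0)

```text
time: 0.98
tool_pos: [0.5079, 0.232, 0.205]
ee_rot: [-3.14, -0.0, 1.575]
wrist_force: [0.9, -0.6, 0.7]
width: 0.0939
finger_force: 0.0
```

```bash
python3 -c "
from h import *
snap('wrist','w1');s=load('w1');print(get_obs()['tool_pos'],get_obs()['ee_rot'])
P=cloud(s)
for v in range(20,400,60): print([tuple(P[v,u].round(3)) for u in range(80,640,160)])
"
```

```text
[0.50913494 0.23079625 0.20518566] [-3.14132735e+00  5.40416798e-04  1.57321450e+00]
[(np.float64(0.266), np.float64(0.391), np.float64(0.002)), (np.float64(0.429), np.float64(0.391), np.float64(0.002)), (np.float64(0.59), np.float64(0.391), np.float64(0.005)), (np.float64(0.753), np.float64(0.392), np.float64(0.002))]
[(np.float64(0.255), np.float64(0.333), np.float64(0.001)), (np.float64(0.425), np.float64(0.334), np.float64(0.001)), (np.float64(0.594), np.float64(0.334), np.float64(0.005)), (np.float64(0.764), np.float64(0.335), np.float64(0.003))]
[(np.float64(0.242), np.float64(0.27), np.float64(0.0)), (np.float64(0.421), np.float64(0.27), np.float64(0.0)), (np.float64(0.599), np.float64(0.272), np.float64(0.006)), (np.float64(0.779), np.float64(0.272), np.float64(0.0))]
[(np.float64(0.229), np.float64(0.2), np.float64(0.001)), (np.float64(0.417), np.float64(0.201), np.float64(0.002)), (np.float64(0.604), np.float64(0.202), np.float64(0.005)), (np.float64(0.786), np.float64(0.205), np.float64(0.011))]
[(np.float64(0.214), np.float64(0.122), np.float64(0.002)), (np.float64(0.412), np.float64(0.123), np.float64(0.0)), (np.float64(0.555), np.float64(0.227), np.float64(0.208)), (np.float64(0.808), np.float64(0.125), np.float64(0.002))]
[(np.float64(0.453), np.float64(0.265), np.float64(0.318)), (np.float64(nan), np.float64(nan), np.float64(nan)), (np.float64(0.617), np.float64(0.038), np.float64(0.002)), (np.float64(0.564), np.float64(0.266), np.float64(0.317))]
[(np.float64(0.459), np.float64(0.258), np.float64(0.328)), (np.float64(0.401), np.float64(-0.061), np.float64(0.001)), (np.float64(0.621), np.float64(-0.051), np.float64(0.01)), (np.float64(0.56), np.float64(0.258), np.float64(0.327))]
```

View pics/w1.png

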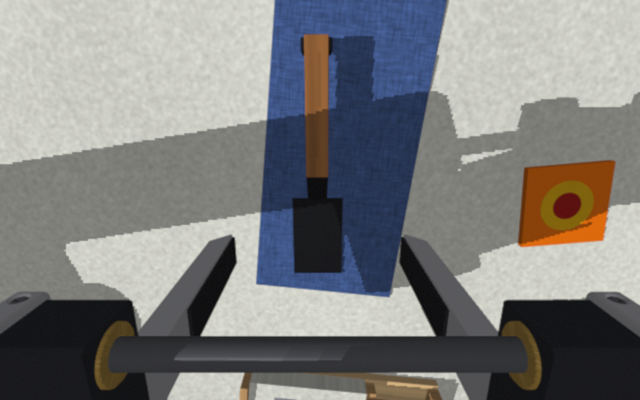

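The wrist view shows the handle running from (317,35) to (317,177), with edges at u = 304 and 329. The blade spans u = 293–342 and v = 199–272. The jig is visible at the bottom.

```bash
python3 -c "
from h import *
s=load('w1');P=cloud(s)
for u,v in [(316,60),(316,100),(316,140),(316,170),(317,215),(318,260),(318,268),(316,38)]: print((u,v),pt(s,u,v).round(4))
z=P[...,2];roi=np.zeros(z.shape,bool);roi[25:185,285:350]=1
m=roi&(z>.043)&(z<.065);q=P[m][:,:2].astype(np.float32);print(cv2.minAreaRect(q),np.median(z[m]),q.min(0),q.max(0))
h=s['image'].max(2);roi[:]=0;roi[195:280,285:350]=1
m=roi&(h<45)&(z<.02);q=P[m][:,:2].astype(np.float32);print(cv2.minAreaRect(q),np.median(z[m]),q.min(0),q.max(0))
"
```

```text
(316, 60) [0.5061 0.3485 0.0539]
(316, 100) [0.5062 0.3138 0.054 ]
(316, 140) [0.5063 0.2768 0.054 ]
(316, 170) [0.5064 0.2476 0.0546]
(317, 215) [0.5075 0.1847 0.0081]
(318, 260) [0.509  0.1271 0.0086]
(318, 268) [0.509  0.1165 0.0089]
(316, 38) [0.5061 0.3667 0.0538]
((0.5062557458877563, 0.30251345038414), (0.021978702396154404, 0.1353691667318344), 0.37602949142456055) 0.05430694169496259 [0.49509323 0.2347676 ] [0.51767474 0.37025082]
((0.5080848336219788, 0.16154123842716217), (0.05628269910812378, 0.10013476759195328), 0.7438523769378662) 0.0086926232420564 [0.47963578 0.11154577] [0.53643227 0.21167728]
```

Request:
drive_tool([
  [1,-0.06,0.5,0,0,0],
  [0,0,1,0,0,0],
  [0,0,1,0,0,0],
  [0,0,1,0,0,0],
  [0,0,0.5,0,0,0],
  [0,0,0.25,0,0,0],
  [0,0,0.2,0,0,0],
  [0,0,0,0,0,0],
  [0,0,0,0,0,0],
], gripper=0)

```text
time: 2.15
tool_pos: [0.5084, 0.2702, 0.0286]
ee_rot: [3.14, -0.001, 1.571]
wrist_force: [-0.2, -0.6, -0.1]
width: 0.0941
finger_force: 0.0
```

Request:
drive_tool([
  [0,-0.05,0.05,0,0,0],
  [0,0,0,0,0,0],
  [0,0,0,0,0,0],
  [0,0,0,0,0,0],
  [0,0,0,0,0,0],
  [0,0,0,0,0,0],
  [0,0,0,0,0,0],
  [0,0,0,0,0,0],
], gripper=1)

```text
time: 3.15
tool_pos: [0.5056, 0.27, 0.0255]
ee_rot: [3.142, 0.0, 1.571]
wrist_force: [0.4, 0.2, -0.1]
width: 0.0218
finger_force: 30.0
```

Request:
drive_tool([
  [0,0,-0.3,0,0,0],
  [0,0,-0.7,0,0,0],
  [0,0,-1,0,0,0],
  [0,0,-0.5,0,0,0],
  [0,0,0,0,0,0],
  [0,0,0,0,0,0],
])

```text
time: 3.9
tool_pos: [0.505, 0.2697, 0.1246]
ee_rot: [-3.14, 0.001, 1.571]
wrist_force: [0.1, -0.5, -1.6]
width: 0.0218
finger_force: 30.0
```

```bash
python3 -c "
from h import *
a=snap('scene','sc2');b=snap('side','si2');w=snap('wrist','w2');o=get_obs();print(o['tool_pos'],o['ee_rot'],o['wrist_force'],o['wrist_torque'])
for f in ['sc0','si0','sc2','si2']:
  s=load(f);P=cloud(s);h=cv2.cvtColor(s['image'],cv2.COLOR_BGR2HSV)
  x,y,z=P[...,0],P[...,1],P[...,2]
  r=(x>.38)&(x<.72)&(y>-.22)&(y<.0)
  bed=r&(z>.026)&(z<.042);q=P[bed][:,:2].astype(np.float32);print(f,'jigtop',cv2.minAreaRect(q),len(q))
  m=r&(z>.03)&(z<.046)&(h[...,1]>130)&(h[...,0]>95)&(h[...,0]<130)
  q=P[m][:,:2].astype(np.float32);print('  blue',cv2.minAreaRect(q),np.median(z[m]))
  m=r&(z>.03)&(z<.042)&(h[...,2]>120)&(h[...,1]<60)
  if m.sum()>20: q=P[m][:,:2].astype(np.float32);print('  white',cv2.minAreaRect(q),np.median(z[m]))
c=cv2.resize(a['image'][110:260,230:430],None,fx=4,fy=4,interpolation=cv2.INTER_CUBIC);cv2.imwrite('pics/c2.png',c)
# blade in wrist view
P=cloud(w);z=P[...,2];k=w['image'].max(2)
m=(k<45)&(P[...,1]<.23)&(P[...,1]>.08)&(abs(P[...,0]-.507)<.04)&(z>.08)&(z<.16);q=P[m];print(len(q),q.min(0),q.max(0),np.polyfit(q[:,1],q[:,2],1) if len(q)>5 else '')
"
```

```text
[0.5047466  0.26960733 0.12375836] [-3.13877585e+00  1.23340327e-03  1.57075501e+00] [ 0.12771714 -0.02471279 -1.21141753] [-0.00521655  0.02021661 -0.01144707]
sc0 jigtop ((0.5363458395004272, -0.10778554528951645), (0.13100062310695648, 0.26089155673980713), 83.03694152832031) 2674
  blue ((0.0, 0.0), (0.0, 0.0), 0.0) nan
  white ((0.5316316485404968, -0.10715460032224655), (0.13089101016521454, 0.25137966871261597), 83.03694152832031) 0.03717312506099373
si0 jigtop ((0.5353810787200928, -0.10891535133123398), (0.13661612570285797, 0.2616385817527771), 83.35480499267578) 2296
  blue ((0.6152962446212769, -0.1153852641582489), (0.09574410319328308, 0.09449072182178497), 83.74909210205078) 0.03761553554207906
  white ((0.49359118938446045, -0.10295982658863068), (0.13450776040554047, 0.14174816012382507), 83.41060638427734) 0.03598268963397788
sc2 jigtop ((0.5359128713607788, -0.10719642788171768), (0.13021953403949738, 0.26077309250831604), 83.4778060913086) 2686
  blue ((0.0, 0.0), (0.0, 0.0), 0.0) nan
  white ((0.5317157506942749, -0.10669588297605515), (0.1301797777414322, 0.2523878812789917), 83.50792694091797) 0.037347001616341545
si2 jigtop ((0.5358564257621765, -0.10789840668439865), (0.1387631595134735, 0.26194122433662415), 83.33065795898438) 2315
  blue ((0.6151379346847534, -0.11577002704143524), (0.0934734046459198, 0.09418516606092453), 83.69888305664062) 0.037703417510356003
  white ((0.49412062764167786, -0.10220271348953247), (0.13698145747184753, 0.1411730945110321), 83.57716369628906) 0.03594126961345925
2540 [0.47736341 0.1414419  0.10400917] [0.53210365 0.21559792 0.12017994] [0.02973992 0.10241679]
  return _methods._mean(a, axis=axis, dtype=dtype,
  ret = ret.dtype.type(ret / rcount)
```

View pics/c2.png

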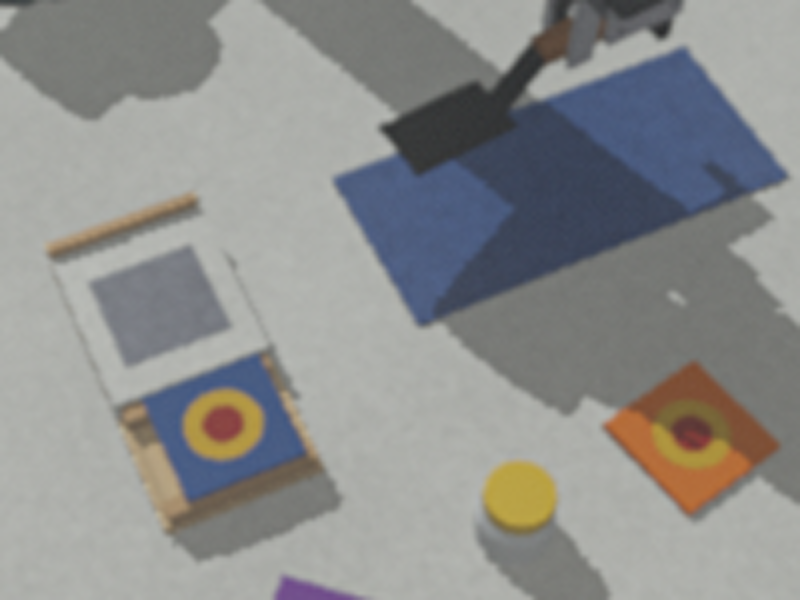

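The crop shows the turner held level and the coaster still on the ribs. I'll go to the pre-insertion pose at the +y end of the channel.

Request:
drive_tool([
  [-0.74,0.69,0,0,0,0],
  [-0.74,0.69,0,0,0,0],
  [-0.74,0.69,0,0,0,0],
  [-0.74,0.69,0,0,0,0],
  [-0.74,0.69,0,0,0,0],
  [0,0,0,0,0,0.6],
  [0,0,0.5,0,0,0.55],
  [0,0,0.75,0,0,0],
  [0,0,0.5,0,0,0],
  [0,0,0.25,0,0,0],
  [0,0,0,0,0,0],
  [0,0,0,0,0,0],
])

```text
time: 5.55
tool_pos: [0.6445, 0.1221, 0.0469]
ee_rot: [3.139, -0.001, 1.456]
wrist_force: [0.2, 0.0, -0.5]
width: 0.0222
finger_force: 30.0
```

```bash
python3 -c "
from h import *
a=snap('scene','sc3');b=snap('side','si3');w=snap('wrist','w3');o=get_obs();print(o['tool_pos'],o['ee_rot'])
A=cv2.resize(a['image'][150:250,235:395],None,fx=5,fy=5,interpolation=cv2.INTER_CUBIC)[:400]
cv2.imwrite('pics/c3.png',np.vstack([A[:300] if 0 else cv2.resize(A,(640,320)),cv2.resize(b['image'][185:265,225:385],(640,320))])[:600])
"
```

```text
[0.6444625  0.12209458 0.04695239] [ 3.13911256e+00 -5.41036761e-04  1.45583632e+00]
```

View pics/c3.png

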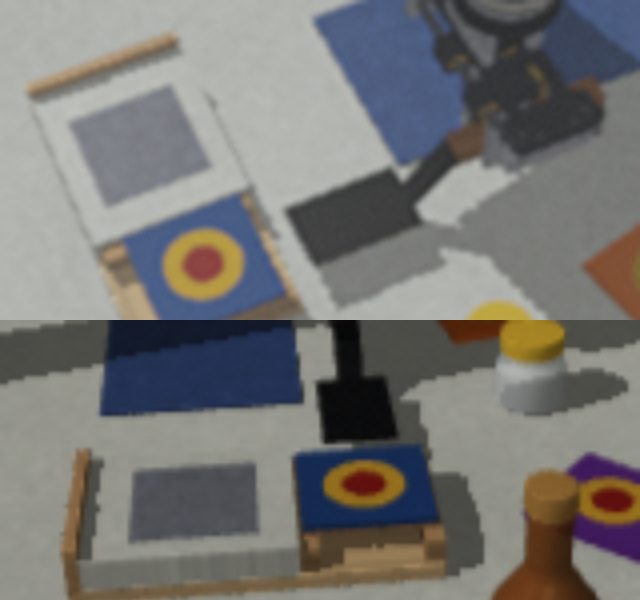

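View pics/w3.png

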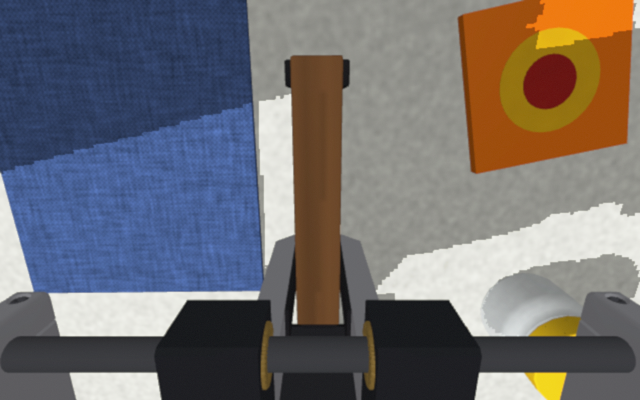

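The blade is lined up with the channel in both views. I'll check its height, tilt and lateral position from the clouds.

```bash
python3 -c "
from h import *
c,s_=np.cos(-.115),np.sin(-.115);O=np.array([.5648,-.1108])
for f in ['sc3','si3']:
  s=load(f);P=cloud(s);k=s['image'].max(2)
  x=(P[...,0]-O[0])*c+(P[...,1]-O[1])*s_; y=-(P[...,0]-O[0])*s_+(P[...,1]-O[1])*c;z=P[...,2]
  m=(y>.07)&(y<.18)&(abs(x-.051)<.06)&(z>.012)&(z<.04)&(k<75)
  A=np.c_[x[m],y[m],np.ones(m.sum())];print(f,m.sum(),'x',np.percentile(x[m],[1,50,99]).round(4),'y',y[m].min().round(4),y[m].max().round(4),'zfit',np.linalg.lstsq(A,z[m],rcond=None)[0].round(3),np.median(z[m]).round(4))
  m=(abs(x-.05)<.07)&(abs(y)<.075)&(z>.034)&(z<.045);m&=x>.006;print('coaster',np.percentile(x[m],[2,98]),np.percentile(y[m],[2,98]),np.median(z[m]))
"
```

```text
sc3 426 x [0.0294 0.0554 0.0801] y 0.0843 0.18 zfit [0.007 0.003 0.029] 0.0299
coaster [0.00831749 0.09662088] [-0.04118611  0.05141527] 0.039140357412254044
si3 300 x [0.0259 0.0545 0.0823] y 0.0776 0.1799 zfit [0.009 0.014 0.027] 0.0289
coaster [0.00776807 0.09652279] [-0.04468157  0.0499094 ] 0.03790884418399863
```

Request:
drive_tool([
  [0,-0.08,0.15,0,0,0],
  [0,0,0,0,0,0],
  [-0.4,0,0,0,0,0],
  [-0.4,0,0,0,0,0],
  [-0.4,0,0,0,0,0],
  [-0.4,0,0,0,0,0],
  [0,0,0,0,0,0],
])

```text
time: 6.58
tool_pos: [0.6331, 0.057, 0.0396]
ee_rot: [3.141, 0.0, 1.453]
wrist_force: [0.1, -1.5, -1.2]
width: 0.0216
finger_force: 30.0
```

Request:
drive_tool([
  [-0.4,0,0,0,0,0],
  [-0.4,0,0,0,0,0],
  [-0.4,0,0,0,0,0],
  [-0.3,0,0,0,0,0],
  [0,0,0,0,0,0],
  [0,0,0,0,0,0],
])

```text
time: 7.32
tool_pos: [0.6263, -0.0006, 0.0395]
ee_rot: [3.141, -0.0, 1.456]
wrist_force: [-0.0, 0.1, -0.6]
width: 0.022
finger_force: 30.0
```

```bash
python3 -c "
from h import *
a=snap('scene','sc4');b=snap('side','si4');o=get_obs();print(o['tool_pos'],o['ee_rot'],o['joint_positions'])
cv2.imwrite('pics/c4.png',np.hstack([cv2.resize(a['image'][170:250,235:335],(400,320)),cv2.resize(b['image'][185:265,235:335],(400,320))]))
"
```

```text
[ 6.26277401e-01 -3.21126530e-04  3.95166329e-02] [ 3.14145547e+00 -2.52463176e-04  1.45636505e+00] [-9.11516053e-02  3.38166470e-01  1.40728825e+00  2.53057696e-04
  1.39599491e+00  2.32357012e-02]
```

View pics/c4.png

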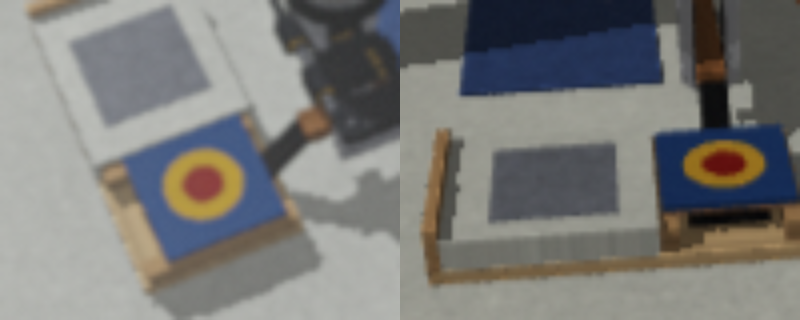

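The coaster has not moved, and the blade tip shows through the channel's far end at (735,215). Next I'll work out the flip trajectory.

```bash
cat > traj.py <<'E'
import numpy as np
def tcp(top,th):
    c,s=np.cos(th),np.sin(th); return top+.0185*np.array([-s,c])-.002*np.array([c,s])
W=[(0.0,np.array([.0504,.021])),(0.0,np.array([.0504,.028]))]
for th in np.arange(.08,1.2001,.08):
    px=max(.0045,.006*np.tan(th) if th<.72 else .008*np.sin(th))
    s=.046+.029*np.clip((th-.56)/.56,0,1)
    W.append((th,np.array([px+s*np.cos(th),.030+s*np.sin(th)])))
th0,t0=W[-1]; E0=t0-.029*np.array([np.cos(th0),np.sin(th0)]); E1=np.array([-.016,.080])
for k in np.arange(1,11)/10:
    th=th0+.05*k; W.append((th,E0+(E1-E0)*k+.029*np.array([np.cos(th),np.sin(th)])))
for i in range(1,len(W)):
    a,b=W[i-1],W[i]; d=tcp(b[1],b[0])-tcp(a[1],a[0]); c,s=np.cos(a[0]),np.sin(a[0])
    print(i,'%.2f'%b[0],tcp(b[1],b[0]).round(3),[0,round(float(d@[c,s])/.04,2),round(float(d@[s,-c])/.04,2),round(-(b[0]-a[0])*10,2)])
E
python3 traj.py
```

```text
1 0.00 [0.048 0.046] [0, 0.0, -0.17, -0.0]
2 0.08 [0.047 0.052] [0, -0.04, -0.14, np.float64(-0.8)]
3 0.16 [0.045 0.055] [0, -0.04, -0.09, np.float64(-0.8)]
4 0.24 [0.043 0.058] [0, -0.04, -0.09, np.float64(-0.8)]
5 0.32 [0.04  0.061] [0, -0.04, -0.09, np.float64(-0.8)]
6 0.40 [0.038 0.064] [0, -0.04, -0.09, np.float64(-0.8)]
7 0.48 [0.035 0.067] [0, -0.04, -0.09, np.float64(-0.8)]
8 0.56 [0.032 0.069] [0, -0.04, -0.09, np.float64(-0.8)]
9 0.64 [0.032 0.074] [0, 0.06, -0.09, np.float64(-0.8)]
10 0.72 [0.032 0.078] [0, 0.08, -0.09, np.float64(-0.8)]
11 0.80 [0.032 0.083] [0, 0.07, -0.1, np.float64(-0.8)]
12 0.88 [0.031 0.088] [0, 0.07, -0.11, np.float64(-0.8)]
13 0.96 [0.029 0.094] [0, 0.07, -0.12, np.float64(-0.8)]
14 1.04 [0.026 0.099] [0, 0.07, -0.13, np.float64(-0.8)]
15 1.12 [0.022 0.104] [0, 0.06, -0.14, np.float64(-0.8)]
16 1.20 [0.017 0.105] [0, -0.04, -0.14, np.float64(-0.8)]
17 1.21 [0.012 0.105] [0, -0.02, -0.1, np.float64(-0.05)]
18 1.21 [0.008 0.106] [0, -0.02, -0.1, np.float64(-0.05)]
19 1.22 [0.004 0.107] [0, -0.02, -0.1, np.float64(-0.05)]
20 1.22 [-0.     0.107] [0, -0.02, -0.1, np.float64(-0.05)]
21 1.23 [-0.004  0.108] [0, -0.02, -0.1, np.float64(-0.05)]
22 1.23 [-0.008  0.109] [0, -0.02, -0.1, np.float64(-0.05)]
23 1.24 [-0.013  0.109] [0, -0.02, -0.1, np.float64(-0.05)]
24 1.24 [-0.017  0.11 ] [0, -0.02, -0.1, np.float64(-0.05)]
25 1.25 [-0.021  0.111] [0, -0.02, -0.1, np.float64(-0.05)]
26 1.25 [-0.025  0.111] [0, -0.02, -0.1, np.float64(-0.05)]
```

Do rows 1–8, to θ = 0.56, then check.

Request:
drive_tool([
  [0,0,-0.17,0,0,0],
  [0,-0.04,-0.14,-0.8,0,0],
  [0,-0.04,-0.09,-0.8,0,0],
  [0,-0.04,-0.09,-0.8,0,0],
  [0,-0.04,-0.09,-0.8,0,0],
  [0,-0.04,-0.09,-0.8,0,0],
  [0,-0.04,-0.09,-0.8,0,0],
  [0,-0.04,-0.09,-0.8,0,0],
  [0,0,0,0,0,0],
])

```text
time: 8.55
tool_pos: [0.6077, 0.0018, 0.0688]
ee_rot: [2.584, -0.0, 1.457]
wrist_force: [0.2, 0.2, -1.9]
width: 0.0215
finger_force: 30.0
```

```bash
cat > st.py <<'E'
from h import *
import sys
from scipy.spatial.transform import Rotation as Ro
n=sys.argv[1]
a=snap('scene','sc'+n);b=snap('side','si'+n);o=get_obs();p=o['tool_pos'];R=Ro.from_euler('xyz',o['ee_rot']).as_matrix()
Rj=Ro.from_euler('z',-.115).as_matrix();q=Rj.T@(p-[.5648,-.1108,0]);print('tcp jig',q.round(4),'tool in jig\n',(Rj.T@R).round(3))
print('j',np.round(o['joint_positions'],3),'F',np.round(o['wrist_force'],2),o['width'],o['time'])
cv2.imwrite('pics/c%s.png'%n,np.hstack([cv2.resize(a['image'][140:250,235:345],(400,400)),cv2.resize(b['image'][165:265,235:335],(400,400))]))
E
python3 st.py 5
```

```text
tcp jig [0.0319 0.1165 0.0704] tool in jig
 [[-0.     0.847  0.531]
 [ 1.     0.     0.   ]
 [ 0.     0.531 -0.847]]
j [-0.08  -0.071  1.917 -0.027  0.736  0.049] F [ 0.04 -0.28 -1.95] 0.02156392370073705 8.65
```

View pics/c5.png

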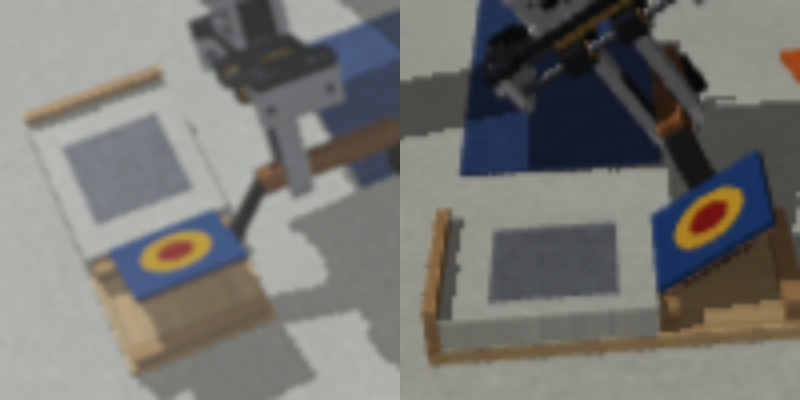

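The left panel shows the coaster tilted about 32° against the step, supported on the blade. Joint 5 is heading for its limit, so I'll fit the planar kinematics to choose a feasible finish.

```bash
cat > fit.py <<'E'
import numpy as np
from scipy.optimize import least_squares, brentq
D=[([.087,1.371,1.684],(.5495,.2044)),([.338,1.4073,1.396],(.6263,.0395)),([-.071,1.917,.736],(.6092,.0704))]
def fk(q,p):
    a0,h,L1,L2,L3=p; A=q[0];B=q[0]+q[1];C=B+q[2]
    return np.array([a0+L1*np.sin(A)+L2*np.sin(B)+L3*np.sin(C),h+L1*np.cos(A)+L2*np.cos(B)+L3*np.cos(C)])
f=lambda p:np.r_[np.concatenate([fk(q,p)-t for q,t in D])*100,(p-[0,.35,.4,.4,.25])*.01]
p=least_squares(f,[0,.35,.4,.4,.25]).x;print(p.round(3),(f(p)[:6]*10).round(1),'mm')
def ik(r,z,th):
    g=lambda q:np.r_[fk(q,p)-[r,z],sum(q)-(np.pi-th)]
    s=least_squares(g,[0,1.9,.6]);return s.x,s.cost
if __name__=='__main__':
  for th,x,z in [(.9,.03,.095),(.9,-.02,.125),(.9,-.02,.13),(1.,-.02,.13),(1.2,.017,.105),(1.25,-.025,.111)]:
    q,c=ik(.5648+x+.0134,z,th);print(th,x,z,q.round(3),round(c,7))
E
python3 fit.py
```

```text
[0.047 0.048 0.367 0.468 0.263] [-5.5 -2.2  3.4  9.5  2.1 -7.3] mm
0.9 0.03 0.095 [-0.249  2.133  0.357] 0.0
0.9 -0.02 0.125 [-0.434  2.202  0.474] 0.0
0.9 -0.02 0.13 [-0.437  2.193  0.486] 0.0
1.0 -0.02 0.13 [-0.474  2.264  0.352] 0.0
1.2 0.017 0.105 [-0.345  2.339 -0.053] 0.0
1.25 -0.025 0.111 [-0.508  2.459 -0.06 ] 0.0
```

```bash
cat > traj2.py <<'E'
from traj import tcp; import numpy as np
from fit import ik
u=lambda t:np.array([np.cos(t),np.sin(t)])
W=[(.56,np.array([.0045+.046*np.cos(.56),.030+.046*np.sin(.56)]))]
for i in range(1,9):
    th=.56+.04*i; px=max(.0045,.006*np.tan(th) if th<.72 else .008*np.sin(th)); s=.046+.039*i/8
    W.append((th,np.array([px,.03])+s*u(th)))
for ph in np.linspace(.88,np.radians(110),14)[1:]:
    r=.056
    E=np.array([.008*np.sin(ph),.03])+r*u(ph) if ph<np.pi/2 else np.array([0,.036])+(r-.006)*u(ph)+.008*np.array([np.sin(ph),-np.cos(ph)])
    W.append((.88,E+.029*u(.88)))
for i in range(1,len(W)):
    a,b=W[i-1],W[i]; t=tcp(b[1],b[0]); d=t-tcp(a[1],a[0]); c,s=u(a[0])
    print(i,'%.2f'%b[0],t.round(3),ik(.5782+t[0],t[1],b[0])[0].round(2),[round(float(d@[c,s])/.04,2),round(float(d@[s,-c])/.04,2),round(-(b[0]-a[0])*10,2)])
E
python3 traj2.py|tail -21
```

```text
1 0.60 [0.034 0.073] [-0.1   1.93  0.71] [0.1, -0.05, -0.4]
2 0.64 [0.037 0.077] [-0.11  1.95  0.66] [0.1, -0.05, -0.4]
3 0.68 [0.039 0.081] [-0.13  1.97  0.62] [0.11, -0.05, -0.4]
4 0.72 [0.041 0.086] [-0.14  1.99  0.58] [0.11, -0.06, -0.4]
5 0.76 [0.042 0.091] [-0.16  2.01  0.53] [0.11, -0.06, -0.4]
6 0.80 [0.044 0.095] [-0.18  2.03  0.49] [0.11, -0.07, -0.4]
7 0.84 [0.044 0.101] [-0.19  2.05  0.45] [0.11, -0.07, -0.4]
8 0.88 [0.045 0.106] [-0.21  2.07  0.4 ] [0.11, -0.08, -0.4]
9 0.88 [0.042 0.108] [-0.22  2.07  0.41] [0.0, -0.1, 0.0]
10 0.88 [0.038 0.111] [-0.23  2.08  0.42] [-0.01, -0.1, -0.0]
11 0.88 [0.035 0.113] [-0.25  2.08  0.43] [-0.02, -0.1, -0.0]
12 0.88 [0.031 0.115] [-0.26  2.09  0.43] [-0.03, -0.1, -0.0]
13 0.88 [0.027 0.116] [-0.27  2.09  0.44] [-0.04, -0.1, -0.0]
14 0.88 [0.022 0.117] [-0.29  2.1   0.44] [-0.05, -0.1, -0.0]
15 0.88 [0.018 0.118] [-0.3   2.11  0.45] [-0.05, -0.1, -0.0]
16 0.88 [0.014 0.119] [-0.31  2.12  0.45] [-0.06, -0.09, -0.0]
17 0.88 [0.009 0.119] [-0.33  2.13  0.46] [-0.06, -0.09, -0.0]
18 0.88 [0.005 0.119] [-0.34  2.14  0.46] [-0.06, -0.08, -0.0]
19 0.88 [0.001 0.119] [-0.35  2.15  0.47] [-0.06, -0.08, -0.0]
20 0.88 [-0.003  0.119] [-0.37  2.16  0.47] [-0.07, -0.07, -0.0]
21 0.88 [-0.007  0.118] [-0.38  2.17  0.47] [-0.08, -0.07, -0.0]
```

Request:
drive_tool([
  [0,0.1,-0.05,-0.4,0,0],
  [0,0.1,-0.05,-0.4,0,0],
  [0,0.11,-0.05,-0.4,0,0],
  [0,0.11,-0.06,-0.4,0,0],
  [0,0.11,-0.06,-0.4,0,0],
  [0,0.11,-0.07,-0.4,0,0],
  [0,0.11,-0.07,-0.4,0,0],
  [0,0.11,-0.08,-0.4,0,0],
  [0,0,-0.1,0,0,0],
  [0,-0.01,-0.1,0,0,0],
  [0,-0.02,-0.1,0,0,0],
  [0,0,0,0,0,0],
])

```text
time: 10.15
tool_pos: [0.6132, 0.0007, 0.1142]
ee_rot: [2.261, 0.0, 1.456]
wrist_force: [-0.1, -0.4, -2.6]
width: 0.0219
finger_force: 30.0
```

```bash
python3 st.py 6
```

```text
tcp jig [0.0352 0.1163 0.1138] tool in jig
 [[-0.     0.637  0.771]
 [ 1.     0.    -0.   ]
 [-0.     0.771 -0.637]]
j [-0.073 -0.228  2.119 -0.09   0.372  0.111] F [ 0.08 -0.66 -1.07] 0.021857301344612227 10.25
```

View pics/c6.png

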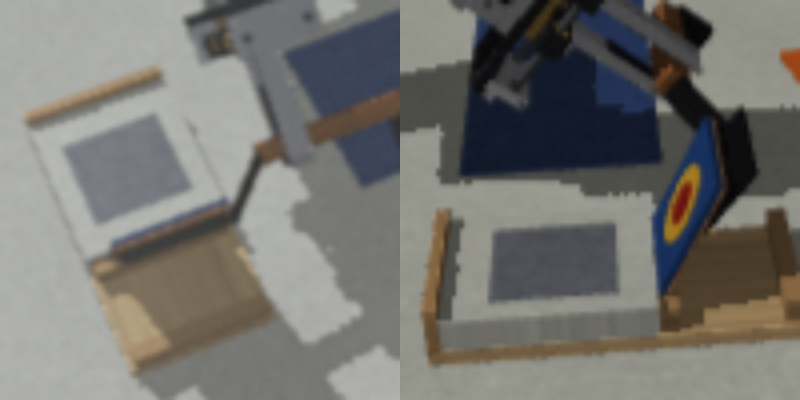

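The right panel shows the coaster at about 65°, with its lower edge at the step and the blade edge pushing behind it, as planned. I'll carry on past upright.

Request:
drive_tool([
  [0,-0.03,-0.1,0,0,0],
  [0,-0.04,-0.1,0,0,0],
  [0,-0.05,-0.1,0,0,0],
  [0,-0.05,-0.1,0,0,0],
  [0,-0.06,-0.09,0,0,0],
  [0,-0.06,-0.09,0,0,0],
  [0,-0.06,-0.08,0,0,0],
  [0,-0.06,-0.08,0,0,0],
  [0,-0.07,-0.07,0,0,0],
  [0,-0.08,-0.07,0,0,0],
  [0,0,0,0,0,0],
  [0,0,0,0,0,0],
  [0,0,0,0,0,0],
  [0,0,0,0,0,0],
])

```text
time: 12.0
tool_pos: [0.5719, 0.0054, 0.1186]
ee_rot: [2.261, -0.0, 1.456]
wrist_force: [0.6, -0.7, -0.9]
width: 0.0218
finger_force: 30.0
```

```bash
python3 st.py 7; python3 -c "
from h import *
c,s_=np.cos(-.115),np.sin(-.115);O=np.array([.5648,-.1108])
for f in ['sc7','si7']:
  P=cloud(load(f));x=(P[...,0]-O[0])*c+(P[...,1]-O[1])*s_; y=-(P[...,0]-O[0])*s_+(P[...,1]-O[1])*c;z=P[...,2]
  print(f)
  for X in np.arange(-.145,.05,.02):
    m=(abs(x-X)<.01)&(abs(y)<.055);print(round(X,3),np.nanpercentile(z[m],[10,50,90]).round(3))
"
```

```text
tcp jig [-0.0063  0.1163  0.1186] tool in jig
 [[ 0.     0.637  0.771]
 [ 1.    -0.    -0.   ]
 [ 0.     0.771 -0.637]]
j [-0.067 -0.349  2.194 -0.092  0.418  0.115] F [-0.27  0.68 -0.67] 0.02135056495814464 12.1
sc7
-0.145 [0.035 0.038 0.046]
-0.125 [0.035 0.037 0.04 ]
-0.105 [0.035 0.037 0.04 ]
-0.085 [0.037 0.044 0.047]
-0.065 [0.039 0.045 0.047]
-0.045 [0.038 0.045 0.048]
-0.025 [0.038 0.044 0.047]
-0.005 [0.038 0.045 0.091]
0.015 [0.012 0.027 0.111]
0.035 [0.011 0.013 0.129]
si7
-0.145 [0.035 0.037 0.046]
-0.125 [0.034 0.036 0.038]
-0.105 [0.035 0.036 0.038]
-0.085 [0.035 0.038 0.045]
-0.065 [0.037 0.044 0.045]
-0.045 [0.037 0.043 0.045]
-0.025 [0.038 0.044 0.045]
-0.005 [0.041 0.045 0.1  ]
0.015 [0.011 0.104 0.122]
0.035 [0.011 0.012 0.129]
```

The coaster fell onto the bed, with its top at 44 mm. My picture allowance is used up, so I'll measure its extent numerically. First I'll retreat the blade forward (+x), clear of the coaster.

Request:
drive_tool([
  [0,0.3,0.3,0,0,0],
  [0,0.5,0.3,0,0,0],
  [0,0.5,0,0,0,0],
  [0.5,0,0,0,0,0],
  [1,0,0,0,0,0],
  [1,0,0,0,0,0],
  [1,0,0,0,0,0],
  [0,0,0,0,0,0],
])

```text
time: 13.1
tool_pos: [0.6395, 0.1418, 0.1435]
ee_rot: [2.261, -0.0, 1.461]
wrist_force: [0.1, -0.2, -1.4]
width: 0.0221
finger_force: 30.0
```

```bash
python3 st.py 8; cat > co.py <<'E'
from h import *
import sys
c,s_=np.cos(-.115),np.sin(-.115);O=np.array([.5648,-.1108])
for f in sys.argv[1:]:
  S=load(f);P=cloud(S);x=(P[...,0]-O[0])*c+(P[...,1]-O[1])*s_; y=-(P[...,0]-O[0])*s_+(P[...,1]-O[1])*c;z=P[...,2]
  m=(x>-.14)&(x<.05)&(abs(y)<.08)&(z>.0415)&(z<.06)
  m=cv2.morphologyEx(m.astype(np.uint8),cv2.MORPH_OPEN,np.ones((3,3)))>0
  A=np.c_[x[m],y[m],np.ones(m.sum())]
  print(f,m.sum(),cv2.minAreaRect(A[:,:2].astype(np.float32)),'z',np.linalg.lstsq(A,z[m],rcond=None)[0].round(3),np.median(z[m]),'bgr',np.median(S['image'][m],0))
  M=np.zeros(z.shape);h=cv2.cvtColor(S['image'],cv2.COLOR_BGR2HSV)
  m=(x>-.14)&(x<.09)&(abs(y)<.08)&(z>.039)&(z<.06)&(h[...,1]>60);q=np.c_[x[m],y[m]]
  print('  sat',m.sum(),np.percentile(q,[1,99],axis=0).round(4).tolist())
E
python3 co.py sc8 si8
```

```text
tcp jig [0.045  0.2566 0.1429] tool in jig
 [[-0.001  0.638  0.77 ]
 [ 1.     0.001  0.   ]
 [-0.     0.77  -0.638]]
j [ 0.29  -0.112  1.957 -0.623  0.547  0.816] F [ 0.05  1.04 -0.51] 0.021719336852982087 13.2
sc8 765 ((-0.037919096648693085, 0.0028609447181224823), (0.0968681052327156, 0.0991717055439949), 89.7928695678711) z [ 0.001 -0.001  0.045] 0.04514554590886046 bgr [ 98. 125. 154.]
  sat 781 [[-0.0827, -0.0425], [0.0098, 0.0491]]
si8 628 ((-0.03625376150012016, 0.0005301646888256073), (0.09508296102285385, 0.09950461238622665), 0.7471317648887634) z [-0.001  0.     0.044] 0.04386322219127354 bgr [ 53.  81. 117.]
  sat 661 [[-0.0835, -0.0487], [0.0104, 0.048]]
```

The coaster is flat and cork side up, but it still overhangs the step by about 11 mm. I'll level the turner and nudge the coaster with the blade's edge so that it's fully on the bed.

Request:
drive_tool([
  [0,0,0,1,0,0],
  [0,0,0,1,0,0],
  [0,0,0,1,0,0],
  [0,0,0,1,0,0],
  [0,0,0,1,0,0],
  [0,0,0,1,0,0],
  [0,0,0,1,0,0],
  [0,0,0,1,0,0],
  [0,0,0,0.8,0,0],
  [0,0.3,0.5,0,0,0],
  [0,0,0.8,0,0,0],
  [0,0,0.5,0,0,0],
  [0,0,0.15,0,0,0],
  [0,0,0,0,0,0],
  [0,0,0,0,0,0],
])

```text
time: 15.08
tool_pos: [0.6521, 0.1374, 0.0671]
ee_rot: [3.138, -0.001, 1.456]
wrist_force: [-0.0, -0.1, -1.1]
width: 0.0217
finger_force: 30.0
```

```bash
python3 st.py 9; cat > bl.py <<'E'
from h import *
import sys
yc=float(sys.argv[1]);c,s_=np.cos(-.115),np.sin(-.115);O=np.array([.5648,-.1108])
for f in sys.argv[2:]:
  s=load(f);P=cloud(s);k=s['image'].max(2)
  x=(P[...,0]-O[0])*c+(P[...,1]-O[1])*s_; y=-(P[...,0]-O[0])*s_+(P[...,1]-O[1])*c;z=P[...,2]
  m=(y>yc-.06)&(y<yc+.04)&(abs(x-.055)<.06)&(z>.025)&(z<.07)&(k<75)
  A=np.c_[x[m],y[m],np.ones(m.sum())];print(f,m.sum(),'x',np.percentile(x[m],[1,50,99]).round(4),'y',y[m].min().round(4),'zfit',np.linalg.lstsq(A,z[m],rcond=None)[0].round(3),np.median(z[m]).round(4))
E
python3 bl.py .145 sc9 si9
```

```text
tcp jig [0.0582 0.2566 0.0671] tool in jig
 [[-0.     1.     0.003]
 [ 1.     0.     0.001]
 [ 0.001  0.003 -1.   ]]
j [0.123 0.401 1.267 0.    1.471 0.238] F [-0.55 -0.04 -1.18] 0.021817620587607976 15.175
sc9 394 x [0.0343 0.061  0.0852] y 0.1015 zfit [0.019 0.003 0.049] 0.0503
si9 262 x [0.0318 0.0604 0.0882] y 0.0927 zfit [0.013 0.001 0.048] 0.0491
```

Request:
drive_tool([
  [0,0,0.15,0,0,0],
  [-0.5,0,0,0,0,0],
  [-0.8,0,0,0,0,0],
  [-0.8,0,0,0,0,0],
  [-0.8,0,0,0,0,0],
  [-0.67,0,0,0,0,0],
  [0,0,0,0,0,0],
  [0,-0.2,0,0,0,0],
  [0,-0.15,0,0,0,0],
  [0,-0.1,0,0,0,0],
  [0,-0.1,0,0,0,0],
  [0,0,0,0,0,0],
])

```text
time: 16.68
tool_pos: [0.6127, -0.0017, 0.0595]
ee_rot: [3.141, 0.0, 1.456]
wrist_force: [-0.2, -0.5, -1.3]
width: 0.0219
finger_force: 30.0
```

```bash
python3 st.py 10;python3 co.py sc10 si10
```

```text
tcp jig [0.0353 0.1136 0.0594] tool in jig
 [[-0.  1.  0.]
 [ 1.  0. -0.]
 [-0.  0. -1.]]
j [-0.096  0.295  1.422 -0.     1.425  0.019] F [ 0.01  1.58 -1.27] 0.021915864721229774 16.775
sc10 930 ((-0.022120311856269836, 0.007392119616270065), (0.14205214381217957, 0.10535096377134323), 3.3091461658477783) z [-0.003  0.013  0.045] 0.04495163868998546 bgr [100.  128.  157.5]
  sat 797 [[-0.088, -0.0435], [0.0096, 0.0486]]
si10 691 ((-0.021381504833698273, 0.007318299263715744), (0.11664089560508728, 0.1326197385787964), 89.2978515625) z [0.028 0.021 0.045] 0.044024866435952555 bgr [ 56.  85. 122.]
  sat 690 [[-0.087, -0.0486], [0.0479, 0.0472]]
```

Request:
drive_tool([
  [0,-0.08,-0.03,0,0,0],
  [0,-0.08,0,0,0,0],
  [0,-0.1,0,0,0,0],
  [0,-0.1,0,0,0,0],
  [0,-0.1,0,0,0,0],
  [0,-0.1,0,0,0,0],
  [0,-0.08,0,0,0,0],
  [0,-0.04,0,0,0,0],
  [0,0,0,0,0,0],
  [0,0.2,0,0,0,0],
  [0,0.5,0,0,0,0],
  [0,0.5,-0.3,0,0,0],
  [0.8,0,-0.5,0,0,0],
  [1,0,0,0,0,0],
  [1,0,0,0,0,0],
  [0.5,0,0,0,0,0],
  [0,0,0,0,0,0],
])

```text
time: 18.9
tool_pos: [0.6488, 0.1274, 0.0922]
ee_rot: [-3.141, 0.001, 1.458]
wrist_force: [-0.2, -0.3, -1.6]
width: 0.0215
finger_force: 30.0
```

```bash
python3 st.py 11;python3 co.py sc11 si11
```

```text
tcp jig [0.0563 0.2444 0.0923] tool in jig
 [[ 0.001  1.    -0.   ]
 [ 1.    -0.001 -0.001]
 [-0.001 -0.    -1.   ]]
j [ 1.060e-01  3.760e-01  1.248e+00 -1.000e-03  1.518e+00  2.220e-01] F [-0.4  -0.04 -0.75] 0.021979283957573773 19.0
sc11 756 ((-0.0694192573428154, 0.00180734321475029), (0.09990666061639786, 0.09533549845218658), 0.14763136208057404) z [ 0.004 -0.002  0.045] 0.04507540382387925 bgr [102. 130. 159.]
  sat 738 [[-0.1138, -0.0429], [-0.0215, 0.0481]]
si11 644 ((-0.06712169945240021, 0.00021344423294067383), (0.09565594047307968, 0.09963321685791016), 1.7167425155639648) z [0.002 0.    0.044] 0.04395293013146524 bgr [ 54.  83. 119.]
  sat 666 [[-0.1144, -0.0492], [-0.0209, 0.0471]]
```

The coaster now lies flat on the bed, spanning jig x −117 to −20 mm. Next I'll take the turner back to the mat.

Request:
drive_tool([
  [0,0,0,0,0,-0.6],
  [0,0,0,0,0,-0.55],
  [0.7,-0.7,0,0,0,0],
  [0.7,-0.7,0,0,0,0],
  [0.7,-0.7,0,0,0,0],
  [0.7,-0.7,0,0,0,0],
  [0.76,-0.65,0,0,0,0],
  [0,0,0.5,0,0,0],
  [0,0,0.5,0,0,0],
  [0,0,0.25,0,0,0],
  [0,0,0,0,0,0],
  [0,0,0,0,0,0],
])

```text
time: 20.5
tool_pos: [0.5116, 0.2687, 0.0435]
ee_rot: [3.14, -0.001, 1.57]
wrist_force: [0.0, -0.2, -0.8]
width: 0.0217
finger_force: 30.0
```

```bash
python3 st.py 12; python3 -c "
from h import *
for f in ['sc12','si12']:
  s=load(f);P=cloud(s);k=s['image'].max(2);x,y,z=P[...,0],P[...,1],P[...,2]
  m=(abs(x-.508)<.05)&(y>.1)&(y<.205)&(z>.012)&(z<.06)&(k<75)
  A=np.c_[x[m],y[m],np.ones(m.sum())];print(f,m.sum(),np.percentile(x[m],[1,99]),y[m].min(),np.linalg.lstsq(A,z[m],rcond=None)[0].round(3),np.median(z[m]))
"
```

```text
tcp jig [-0.0965  0.3712  0.0437] tool in jig
 [[-0.114  0.993  0.002]
 [ 0.993  0.114  0.001]
 [ 0.001  0.002 -1.   ]]
j [ 0.386  0.233  1.532 -0.     1.375  0.387] F [ 0.6  -0.88 -2.01] 0.021656878900608544 20.6
sc12 365 [0.4872156  0.54064167] 0.10838930987677634 [ 0.004 -0.008  0.026] 0.026766484954369688
si12 234 [0.48476475 0.54103238] 0.10573514273902303 [0.011 0.007 0.019] 0.025994262936499236
```

Request:
drive_tool([
  [0,0,0.2,0,0,0],
  [0,0,0.12,0,0,0],
  [0,0,0.06,0,0,0],
  [0,0,0.05,0,0,0],
  [0,0,0,0,0,0],
  [0,0,0,0,0,0],
])

```text
time: 21.35
tool_pos: [0.5108, 0.2691, 0.0255]
ee_rot: [3.141, -0.0, 1.571]
wrist_force: [0.1, 0.7, -0.9]
width: 0.0223
finger_force: 30.0
```

Not touching yet, so I'll lower in small steps.

Request:
drive_tool([
  [0,0,0.02,0,0,0],
  [0,0,0.02,0,0,0],
  [0,0,0,0,0,0],
])

```text
time: 21.72
tool_pos: [0.5109, 0.2691, 0.0253]
ee_rot: [3.141, -0.0, 1.571]
wrist_force: [-3.0, -0.8, 6.3]
width: 0.0223
finger_force: 30.0
```

Contact at 6 N. Release, then retreat upwards.

Request:
drive_tool([
  [0,0,-0.02,0,0,0],
  [0,0,0,0,0,0],
  [0,0,0,0,0,0],
  [0,0,0,0,0,0],
  [0,0,0,0,0,0],
  [0,0,0,0,0,0],
  [0,0,0,0,0,0],
  [0,0,-0.3,0,0,0],
  [0,0,-0.7,0,0,0],
  [0,0,-1,0,0,0],
  [0,0,-1,0,0,0],
  [0,0,-1,0,0,0],
  [0,0,-0.5,0,0,0],
  [0,0,0,0,0,0],
  [0,0,0,0,0,0],
], gripper=0)

```text
time: 23.6
tool_pos: [0.5102, 0.2689, 0.2037]
ee_rot: [-3.14, 0.001, 1.571]
wrist_force: [0.4, 0.5, -0.0]
width: 0.0937
finger_force: 0.0
```

```bash
python3 st.py 13; python3 co.py sc13 si13; python3 -c "
from h import *
s=snap('wrist','w13');P=cloud(s);x,y,z=P[...,0],P[...,1],P[...,2]
m=(abs(x-.51)<.04)&(y>.2)&(y<.4)&(z>.04)&(z<.07);A=np.c_[x[m],y[m],np.ones(m.sum())]
print('handle',m.sum(),cv2.minAreaRect(A[:,:2].astype(np.float32)),np.linalg.lstsq(A,z[m],rcond=None)[0].round(3),np.median(z[m]))
k=s['image'].max(2);m=(abs(x-.51)<.04)&(y>.1)&(y<.205)&(z<.02)&(k<45);A=np.c_[x[m],y[m],np.ones(m.sum())]
print('blade',m.sum(),cv2.minAreaRect(A[:,:2].astype(np.float32)),np.linalg.lstsq(A,z[m],rcond=None)[0].round(3),np.median(z[m]))
a=load('sc13')
for n,u,v in [('jarlid',360,233),('bottle',187,249)]: print(n,pt(a,u,v).round(4))
d=cv2.absdiff(a['image'],load('sc0')['image']).max(2)[195:,130:225];print('diff bottle/pens',(d>40).sum())
"
```

```text
tcp jig [-0.098   0.3707  0.2028] tool in jig
 [[-0.115  0.993 -0.003]
 [ 0.993  0.115 -0.002]
 [-0.001 -0.003 -1.   ]]
j [ 0.387  0.149  1.308 -0.     1.688  0.387] F [ 0.13  0.78 -0.96] 0.09369911454941948 23.7
sc13 759 ((-0.06899096071720123, 0.002071976661682129), (0.10135200619697571, 0.09555862843990326), 0.11834888905286789) z [-0.001  0.     0.045] 0.045162686993280465 bgr [ 99. 126. 155.]
  sat 738 [[-0.1134, -0.0428], [-0.021, 0.0482]]
si13 631 ((-0.06830860674381256, 0.0007066018879413605), (0.10006263107061386, 0.0959288626909256), 88.42121124267578) z [-0.004 -0.002  0.044] 0.044010398170411594 bgr [ 50.  77. 111.]
  sat 668 [[-0.1146, -0.049], [-0.0209, 0.0478]]
handle 3121 ((0.5097162127494812, 0.30144447088241577), (0.13681982457637787, 0.02847955748438835), 88.64688110351562) [0.001 0.003 0.053] 0.05432618773880596
blade 3212 ((0.5125333666801453, 0.15756240487098694), (0.05618555098772049, 0.09469177573919296), 0.29223284125328064) [ 0.001 -0.002  0.009] 0.008669624994965368
jarlid [0.7883 0.038  0.0646]
bottle [ 0.6641 -0.3844  0.2113]
diff bottle/pens 0
```

The turner is level on the mat, the coaster is flat and cork side up on the bed, and the bottle, pens and jar have not moved.

```bash
python3 -c "from bench import close_job;print(close_job())"
```

```text
the job is handed in; nothing more can be done
None
```

The coaster lies flat, cork side up, on the landing bed (it fell about 11 mm short, so I pushed it fully on with the blade's edge); the turner is back level on the mat, released, and the job was handed in at about 24 s of the 51 s allowed.

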